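# Teach a new fob on the key programmer

## Robot

A 6-joint arm with a two-finger parallel gripper is mounted at the origin on the work surface. World frame = base frame: x ahead of the robot, y to its left, z up, the work surface at z = 0. Lengths are in m, angles in rad, forces in N, time in s.
With the tool pointing down it reaches from about 0.4 to 0.925 m from the base axis. Payload 12.5 kg.
Tool frame: the origin (TCP) lies on the centre line of the jaws, within the pads' length; the fingertips stand 11 mm ahead of it and the grasp point (between the pads) lies 8 mm behind it; z points along the fingers, y is the line along which they close (so a half turn about z gives the same grasp; the last joint's range is limited). The gripper opens to 95 mm and grips with 3 to 60 N. Pads are 20 mm wide; open, the fingers measure 119 mm over their backs; the gripper's body (75 mm by 180 mm) begins 59 mm behind the grasp point.
Start: joints at [1.227, 0.491, 1.559, -0, 1.092, -0.106], TCP at [0.147, 0.607, 0.226] pointing down, gripper open.
Joint ranges: [-3.1, 3.1], [-0.84, 2.19], [0.05, 2.79], [-1.13, 4.28], [0.06, 2.93], [-2.69, 2.69]. Speed limits (rad/s): [2.22, 2.22, 2.79, 3.14, 3.14, 3.14].

## Interface

Orientations are given as [roll, pitch, yaw] about the fixed x, y, z axes, in that order (R = Rz(yaw) Ry(pitch) Rx(roll)).
In Python, from cell import get_state, capture, close_job gives the robot as it stands.
- The arm moves only by the tool jog_arm, never from a script. Its argument "rows" is a list of rows, each an object of numbers: "claw": the closure, from -1 (fully open) to 1 (shut), so that 0 is half open; "tx", "ty", "tz": the shift along the tool's x, y, z in mm; "wx", "wy", "wz": the turn, a rotation vector about the tool's x, y, z in degrees. In form: [{"claw": .., "tx": .., "ty": .., "tz": .., "wx": .., "wy": .., "wz": ..}, ...]. A call has 1 to 20 rows; each row shifts and turns the commanded pose from where the row before left it, along the tool's axes as they then stand; what a row does not reach is not made up. A row lasts 1/10 s, in which the tool goes at most 50 mm and 8.59 degrees, less where a joint would pass 70% of its speed; a pose out of reach is approached as far as the arm can. A call with a gripper value outside its range is refused whole. The fingers move at their own pace and stop on an object; "grip_force" is the grip in N (left out, the last holds). Time passes only in rows, so rows that do not move let the fingers close. It gives the time, the measured TCP pose, the force, the opening and the grip force at its end, in the units of the state.
- get_state(): the state, without advancing time (a new reading comes with each control period).
- capture(name): name is "scene" or "top"; returns a dict with "img" (420x560x3 uint8, red, green, blue), "camera_matrix" (3x3 intrinsics, pixels), "k1" (the pictures are not rectified: a ray, as slopes to the right and down, at radius r is drawn at 1 + k1 r^2 times it, then the intrinsics apply), "extrinsics" (4x4, takes a point from world to camera coordinates). Camera axes: x right, y down, z forward; pixel columns grow to the right and rows downward; lengths in m; the calibration is good to about 2 mm. A picture is of the moment at which its call begins. There is no depth.
- close_job(): hands the job in; it is judged then, once.
The state is a dict: "time_s": time; "joints": joint angles; "joint_vel": joint speeds; "joint_efforts": joint torques, N m; "tool_pos": TCP position; "eef_rot": TCP orientation; "wrist_force": force on the tool from outside, world axes, zero at the start; "wrist_torque": the same for the moment, N m; "grip_width": finger opening in m; "gripper_force": force on a finger pad.
Only numpy, scipy, OpenCV 4.12 (cv2) and the standard library are available. Lean on these libraries where they do the work, as an engineer would, in place of code of your own. Each camera call takes 0.05 s, during which the arm holds its last target. There are 200 camera calls.

## Task

Teach the fob lying in the antenna cradle to the key programmer with the fingers closed: press down the raised end of the rocker on the ignition box so that the ignition is fully on, then press the wide enter key on the programmer all the way down and let it come back up, then press the fob's raised lock button all the way down and finish while still holding it down. Grasp and lift nothing: the fob stays seated in its cradle and the ignition stays on. Press no other key, and leave the loose parts on the bench where they lie.

Things in the scene. Friction and masses are not known exactly. Their poses are not given: they have to be found in the camera images.
- ignition_box: Grey steel switch box with one black rocker switch in its top, 110 (x) x 84 (y) x 50 mm high, fixed on the bench. Origin: centre of its underside; x runs along the rocker towards its ON end, z up. The rocker's pivot crosses the box 8 mm on the +x side of the centre, 56 mm above the bench. Two terminal posts stand 16 mm out of its +x face, the one beyond the ON end.
- rocker (a joint): Ignition rocker, angle in rad: 0 = off, 0.40 = fully on; it stays where it is left. The paddle is 48 mm long (along the box's x) and 24 mm wide, in a shallow V: off, its -x half lies level at 56 mm above the bench and its +x (ON) half slopes up, its end 9 mm higher; fully on, the +x half lies level at 56 mm and the -x half stands up. About 2.5 N at the very end turns it, 5 N half-way along. The frame around the paddle stands only 52.5 mm high.
- rocker_on_end (a point): Point on the top of the paddle's ON half, on its middle line, 20 mm from the pivot; it moves with the rocker (about 64 mm above the bench when off, 56 mm when fully on). Its axes tilt with the paddle.
- programmer: Grey desktop key programmer, 150 (x) x 210 (y) mm, fixed on the bench. Origin: centre of its underside; x points from its key deck to its screen, y along the key row, z up. The front half (-x) is a level key deck 36 mm above the bench; on the back half a tilted black screen rises to about 74 mm, its lower edge 36 mm behind the middle line of the keys. In the deck stands one row of four grey rubber keys: three round ones, 18 mm across, and at the -y end the wide enter key.
- enter_key (a joint): Enter key, travel in m: 0 = up, 0.004 = fully down. It springs back; 1.2 N starts it and 4.2 N holds it fully down.
- enter_top (a point): Centre of the top of the wide enter key, 22 (x) x 46 (y) mm, 42 mm above the bench when up (6 mm over the deck); it moves with the key. The axes are the programmer's. The nearest round key is 66 mm away, centre to centre.
- key_left (a joint): Round programmer key, third from the enter key, at the +y end of the row; travel in m, 0 = up, 0.004 = fully down; sprung like the enter key. Not wanted here.
- key_mid (a joint): Round programmer key, second from the enter key; travel in m, 0 = up, 0.004 = fully down; sprung like the enter key. Not wanted here.
- key_right (a joint): Round programmer key, next to the enter key; travel in m, 0 = up, 0.004 = fully down; sprung like the enter key. Not wanted here.
- cradle: Grey antenna cradle, 116 (x) x 76 (y) x 22 mm high, fixed on the bench, with a well 82 x 47 mm, its floor 12 mm above the bench, in which the fob lies. Origin: centre of its underside; z up.
- fob: Black key fob lying loose in the cradle's well, buttons up, 74 (x) x 44 (y) x 16 mm, 50 g. Origin: under the middle of the fob, on the well's floor; x points to the end with the lock button, z up. Its top face is 28 mm above the bench, 6 mm over the cradle's rim. Beside the lock button, towards the narrower end with the key-ring eye, it has two small flat keys that do not move.
- fob_center (a point): Centre of the fob, 8 mm above its underside: 20 mm above the bench while it is seated.
- fob_lock (a joint): The fob's lock button, travel in m: 0 = up, 0.004 = fully down. It springs back; 1.2 N starts it and 4.2 N holds it fully down.
- fob_lock_top (a point): Centre of the top of the raised lock button: round, 19 mm across, 34 mm above the bench when up (6 mm over the fob's face), 15 mm from the fob's middle; it moves with the button.
- cracked_shell: Bystander: open black plastic half of a broken fob, 70 x 40 x 10 mm, lying flat. Origin: underside, near its middle.
- lock_cylinder: Bystander: brass ignition lock cylinder standing upright, 31 mm across its head, 46 mm tall. Origin: underside, near its middle.
- button_pad: Bystander: grey rubber button membrane, 62 x 36 x 7 mm, lying flat. Origin: underside, near its middle.
- pry_bar: Bystander: flat steel pry bar, 145 mm long, 14 mm wide, 6 mm thick, lying flat. Origin: underside, near its middle.
- spare_key: Bystander: key with a black head and steel blade, 93 x 34 x 12 mm, lying flat, not in the cradle. Origin: underside, near its middle.
- cell_tin: Bystander: round aluminium tin for coin cells, 57 mm across, 26 mm tall. Origin: underside, near its middle.
- screwdriver: Bystander: small screwdriver, 130 mm long, lying flat. Origin: underside, near its middle.
Not all that is in view belongs to the job. There is more than one size of the cradle; the one meant has the size given above.

How it is judged:
On the way, in this order (a step that is already met when the one before it is completed fails the run):
1. the ignition rocker is fully on (value of joint rocker above 0.34 rad), for 0.1 s.
2. the wide enter key is pressed down, the ignition being on (value of joint rocker above 0.32 rad and value of joint enter_key above 0.0026 m and contact force between programmer and the fingers above 0.5 N), for 0.1 s.
3. the enter key has come back up and the fob's lock button is held down by the fingers, the fob seated, the ignition on (value of joint rocker above 0.32 rad and value of joint enter_key below 0.0015 m and value of joint fob_lock above 0.0026 m and contact force between fob and the fingers above 1 N and z of fob_center in the frame of cradle between 0.017 and 0.0235 m and angle between fob_center's own z axis and vertical below 0.08 rad), for 0.5 s.
At the end, for the whole second after the job is handed in: The fob's lock button is held at least 2.6 of its 4 mm down by the fingers (over 1 N) with the fob seated in its well (within 3.5 mm of its seated height, tilted less than 0.08 rad), the rocker is on (over 0.32 rad) and the enter key is up (under 1.5 mm) (all of step 3); the arm keeps its last pose, push and grip.
It fails at once if the enter key or the lock button is pressed before the ignition is on (value of joint rocker below 0.2 rad and value of joint any of enter_key, fob_lock above 0.0026 m).
It fails at once if the fob's lock button and the enter key are pressed together (value of joint each of enter_key, fob_lock above 0.0026 m).
It fails at once if one of the round keys is pressed (value of joint any of key_left, key_mid, key_right above 0.002 m).
It fails at once if the fob is lifted or pulled out of its cradle (z of fob_center in the frame of cradle above 0.028 m or distance of fob_center from where it was at the start of the episode above 0.02 m).
It fails at once if a loose part on the bench is moved over 25 mm (distance of any of cracked_shell, lock_cylinder, button_pad, pry_bar, spare_key, cell_tin, screwdriver from where it was at the start of the episode above 0.025 m).
It also fails if it takes over 48 s, if anything falls off the work surface, if the arm or the gripper's body presses on something with over 40 N, if the wrist force passes 120 N, or if a joint passes its speed limit or range.

## Working session

There is one attempt and no reset: what is moved stays moved. The work goes in short steps, Python scripts to look and compute and a tool call to move; the robot and the scene stay as the last step left them, time stands still between calls to the robot, and variables do not carry over. Pictures are saved under pics/ and viewed, at most 10 in all, crops included, and the job is handed in when it is done.

Besides the shell and the picture viewer there is one more tool, called after "Request:" as name(argument=value, ...) on one line, values as JSON. jog_arm: Moves the arm, as the interface text tells. Its arguments: {"type":"object","properties":{"rows":{"type":"array"},"grip_force":{"type":"number"}},"required":["rows"]}

```bash
mkdir -p pics; cat > h.py <<'E'
import numpy as np, cv2
from cell import get_state, capture, close_job
def ray(c,u,v):
    K=np.array(c["camera_matrix"]);E=np.array(c["extrinsics"])
    d=cv2.undistortPoints(np.array([[[u,v]]],float),K,np.array([c["k1"],0,0,0],float))  # approx check
    # exact for model: distorted = x*(1+k1 r^2)
    x=d[0,0]; R=E[:3,:3]; o=-R.T@E[:3,3]
    return o,R.T@np.array([x[0],x[1],1.])
def onplane(c,u,v,z):
    o,d=ray(c,u,v); return o+d*(z-o[2])/d[2]
def proj(c,p):
    K=np.array(c["camera_matrix"]);E=np.array(c["extrinsics"])
    return cv2.projectPoints(np.array([p],float),cv2.Rodrigues(E[:3,:3])[0],E[:3,3],K,np.array([c["k1"],0,0,0],float))[0].ravel()
E
python3 - <<'E'
from h import *
import pickle
for n in ("scene","top"):
    c=capture(n); pickle.dump(c,open(n+".pkl","wb"))
    cv2.imwrite(f"pics/{n}0.png",cv2.resize(c["img"][:,:,::-1],(800,600),interpolation=cv2.INTER_CUBIC))
    E=np.array(c["extrinsics"]);print(n,-E[:3,:3].T@E[:3,3],c["k1"])
print(get_state())
E
```

```text
scene [ 1.04972905 -0.2011948   0.96634865] -0.07726530870556406
top [0.31854657 0.06820546 1.17797738] -0.09309106301618793
{'time_s': 0.1, 'joints': array([ 1.22737362e+00,  4.91506004e-01,  1.55935848e+00, -4.86505664e-05,
        1.09168400e+00, -1.05591296e-01]), 'joint_vel': array([-0.00023507, -0.00250651, -0.00092218,  0.0013612 ,  0.00044826,
       -0.00067005]), 'joint_efforts': array([ 2.25111682e-03, -6.13621688e+01, -2.58602607e+01,  6.94162538e-02,
        4.70193231e-02, -7.43667442e-05]), 'tool_pos': array([0.14716788, 0.60723468, 0.22512634]), 'eef_rot': array([-3.14063760e+00, -5.78292584e-05,  2.90378366e+00]), 'wrist_force': array([ 0.81737104,  0.55288577, -0.00144842]), 'wrist_torque': array([ 0.0029955 ,  0.00458651, -0.04995968]), 'gripper_force': 0.0, 'grip_width': 0.09500749744033875}
```

View pics/top0.png

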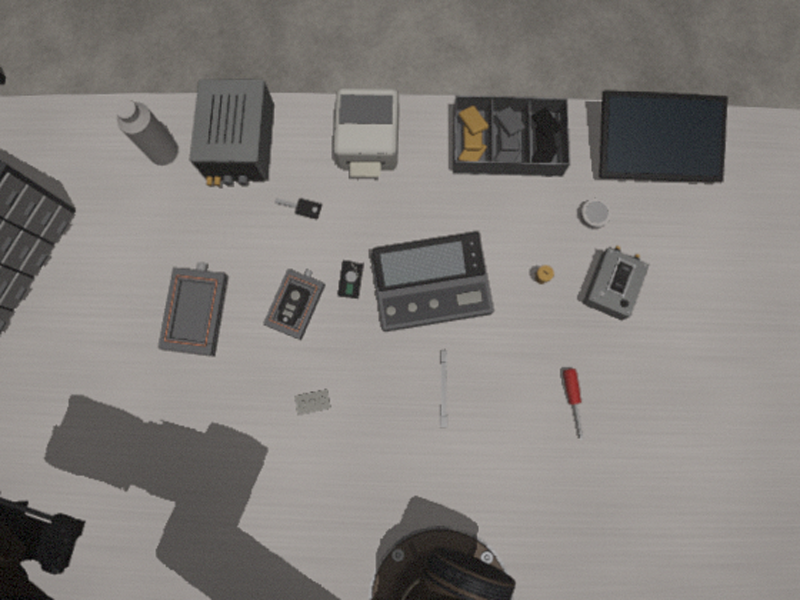

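View pics/scene0.png

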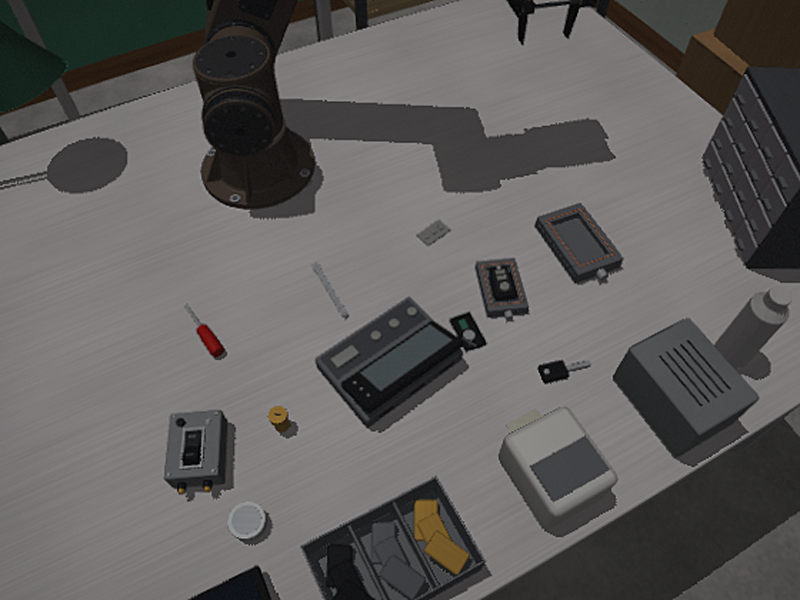

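The top view shows the ignition box at about (618,283), the enter key at (468,298) and the fob in the smaller cradle at (295,303). The larger cradle is empty. Next I'll zoom in on the three targets in both views.

```bash
python3 - <<'E'
from h import *
import pickle
rows=[]
for n,cs in (("top",((433,198),(328,209),(206,208))),("scene",((135,312),(241,249),(353,200)))):
    im=pickle.load(open(n+".pkl","rb"))["img"][:,:,::-1]
    t=[]
    for u,v in cs:
        p=cv2.resize(im[v-26:v+26,u-26:u+26],(260,260),interpolation=cv2.INTER_NEAREST)
        p=cv2.convertScaleAbs(p,alpha=1.4)
        for k in range(0,52,10):
            cv2.putText(p,str(u-26+k),(k*5,8),0,.28,(0,255,255));cv2.putText(p,str(v-26+k),(0,k*5+8),0,.28,(0,255,0))
            cv2.line(p,(k*5,9),(k*5,13),(0,255,255));cv2.line(p,(18,k*5),(22,k*5),(0,255,0))
        t.append(p)
    rows.append(np.hstack(t))
cv2.imwrite("pics/z.png",np.vstack(rows))
E
```

```text
(no output)
```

View pics/z.png

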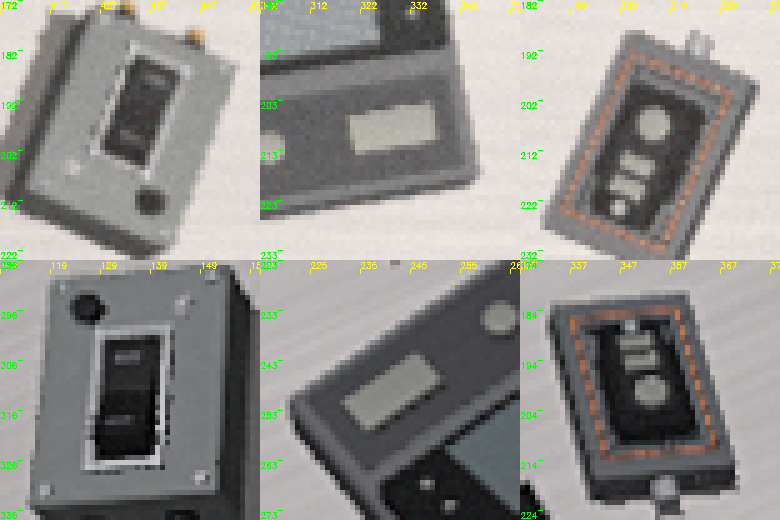

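```bash
python3 - <<'E'
from h import *
import pickle
C={n:pickle.load(open(n+".pkl","rb")) for n in ("top","scene")}
P={"top":dict(fr=([(136,44),(190,66),(147,178),(94,150)],(407,172),(0,0),.0525),
 enter=([(348,116),(433,101),(437,138),(355,153)],(302,183),(260,0),.042), lock=([(654,126)],(180,182),(520,0),.034)),
"scene":dict(fr=([(87,465),(160,468),(172,330),(97,327)],(109,286),(0,260),.0525),
 enter=([(342,402),(425,353),(441,383),(362,430)],(215,223),(0+260,260),.042), lock=([(651,392)],(327,174),(520,260),.034))}
for n in P:
  for k,(pts,o,t,z) in P[n].items():
    W=np.array([onplane(C[n],(p[0]-t[0])/5+o[0]-.5,(p[1]-t[1])/5+o[1]-.5,z)[:2] for p in pts])
    print(n,k,W.mean(0).round(4), W.round(3).tolist())
    if k=="fr":
        for W2 in [W]:
            a=(W[0]+W[1])/2-(W[2]+W[3])/2; print(" axis yaw",np.arctan2(a[1],a[0]),np.linalg.norm(a), "on pt",W.mean(0)+.02*a/np.linalg.norm(a))
E
```

```text
top fr [ 0.5878 -0.321 ] [[0.623, -0.319], [0.612, -0.348], [0.551, -0.322], [0.565, -0.295]]
 axis yaw -0.4015057972446918 0.0647804223352727 on pt [ 0.6061916  -0.32883245]
top enter [ 0.5437 -0.0401] [[0.549, -0.016], [0.558, -0.061], [0.538, -0.063], [0.529, -0.02]]
top lock [0.5405 0.2824] [[0.541, 0.282]]
scene fr [ 0.5839 -0.3203] [[0.606, -0.347], [0.622, -0.319], [0.562, -0.293], [0.545, -0.323]]
 axis yaw -0.39056416254344445 0.06488328691926244 on pt [ 0.60238151 -0.32794508]
scene enter [ 0.5411 -0.04  ] [[0.535, -0.064], [0.529, -0.017], [0.548, -0.017], [0.553, -0.062]]
scene lock [0.5398 0.2821] [[0.54, 0.282]]
```

Request:
jog_arm(rows=[{"claw": 1, "tx": -30, "ty": -15}, {"claw": 1, "tx": -30, "ty": -15}, {"claw": 1, "tx": -30, "ty": -15}, {"claw": 1, "tx": -30, "ty": -15}, {"claw": 1, "tx": -30, "ty": -15}, {"claw": 1, "tx": -30, "ty": -15}, {"claw": 1, "tx": -30, "ty": -15}, {"claw": 1, "tx": -30, "ty": -15}, {"claw": 1, "tx": -30, "ty": -15}, {"claw": 1, "tx": -30, "ty": -15}, {"claw": 1, "tx": -30, "ty": -15}, {"claw": 1, "tx": -30, "ty": -15}, {"claw": 1, "tx": -30, "ty": -15}, {"claw": 1, "tx": -30, "ty": -15}, {"claw": 1, "tx": -30, "ty": -15}, {"claw": 1}], grip_force=20)

```text
schema error: expected keys claw, tx, ty, tz, wx, wy, wz
```

Request:
jog_arm(rows=[{"claw": 1, "tx": -38, "ty": -19, "tz": 0, "wx": 0, "wy": 0, "wz": 0}, {"claw": 1, "tx": -38, "ty": -19, "tz": 0, "wx": 0, "wy": 0, "wz": 0}, {"claw": 1, "tx": -38, "ty": -19, "tz": 0, "wx": 0, "wy": 0, "wz": 0}, {"claw": 1, "tx": -38, "ty": -19, "tz": 0, "wx": 0, "wy": 0, "wz": 0}, {"claw": 1, "tx": -38, "ty": -19, "tz": 0, "wx": 0, "wy": 0, "wz": 0}, {"claw": 1, "tx": -38, "ty": -19, "tz": 0, "wx": 0, "wy": 0, "wz": 0}, {"claw": 1, "tx": -38, "ty": -19, "tz": 0, "wx": 0, "wy": 0, "wz": 0}, {"claw": 1, "tx": -38, "ty": -19, "tz": 0, "wx": 0, "wy": 0, "wz": 0}, {"claw": 1, "tx": -38, "ty": -19, "tz": 0, "wx": 0, "wy": 0, "wz": 0}, {"claw": 1, "tx": -38, "ty": -19, "tz": 0, "wx": 0, "wy": 0, "wz": 0}, {"claw": 1, "tx": -38, "ty": -19, "tz": 0, "wx": 0, "wy": 0, "wz": 0}, {"claw": 1, "tx": -38, "ty": -19, "tz": 0, "wx": 0, "wy": 0, "wz": 0}, {"claw": 1, "tx": 0, "ty": 0, "tz": 0, "wx": 0, "wy": 0, "wz": 0}], grip_force=20)

```text
time_s: 1.4
tool_pos: [0.5398, 0.2753, 0.225]
eef_rot: [-3.141, 0.0, 2.9]
wrist_force: [-0.9, 0.4, 0.5]
grip_width: 0.0013
gripper_force: 0.0
```

Request:
jog_arm(rows=[{"claw": 1, "tx": -13.6, "ty": -38.1, "tz": 5, "wx": 0, "wy": 0, "wz": 0}, {"claw": 1, "tx": -13.6, "ty": -38.1, "tz": 5, "wx": 0, "wy": 0, "wz": 0}, {"claw": 1, "tx": -13.6, "ty": -38.1, "tz": 5, "wx": 0, "wy": 0, "wz": 0}, {"claw": 1, "tx": -13.6, "ty": -38.1, "tz": 5, "wx": 0, "wy": 0, "wz": 0}, {"claw": 1, "tx": -13.6, "ty": -38.1, "tz": 5, "wx": 0, "wy": 0, "wz": 0}, {"claw": 1, "tx": -13.6, "ty": -38.1, "tz": 5, "wx": 0, "wy": 0, "wz": 0}, {"claw": 1, "tx": -13.6, "ty": -38.1, "tz": 5, "wx": 0, "wy": 0, "wz": 0}, {"claw": 1, "tx": -13.6, "ty": -38.1, "tz": 5, "wx": 0, "wy": 0, "wz": 0}, {"claw": 1, "tx": -13.6, "ty": -38.1, "tz": 5, "wx": 0, "wy": 0, "wz": 0}, {"claw": 1, "tx": -13.6, "ty": -38.1, "tz": 5, "wx": 0, "wy": 0, "wz": 0}, {"claw": 1, "tx": -13.6, "ty": -38.1, "tz": 5, "wx": 0, "wy": 0, "wz": 0}, {"claw": 1, "tx": -13.6, "ty": -38.1, "tz": 5, "wx": 0, "wy": 0, "wz": 0}, {"claw": 1, "tx": -13.6, "ty": -38.1, "tz": 5, "wx": 0, "wy": 0, "wz": 0}, {"claw": 1, "tx": -13.6, "ty": -38.1, "tz": 5, "wx": 0, "wy": 0, "wz": 0}, {"claw": 1, "tx": -13.6, "ty": -38.1, "tz": 5, "wx": 0, "wy": 0, "wz": 0}, {"claw": 1, "tx": 0, "ty": 0, "tz": 0, "wx": 0, "wy": 0, "wz": 0}])

```text
time_s: 3.0
tool_pos: [0.5999, -0.3288, 0.1491]
eef_rot: [-3.141, -0.001, 2.9]
wrist_force: [-0.7, 1.6, -0.7]
grip_width: 0.0006
gripper_force: 0.0
```

Request:
jog_arm(rows=[{"claw": 1, "tx": -4, "ty": 0, "tz": 20, "wx": 0, "wy": 0, "wz": 0}, {"claw": 1, "tx": 0, "ty": 0, "tz": 20, "wx": 0, "wy": 0, "wz": 0}, {"claw": 1, "tx": 0, "ty": 0, "tz": 20, "wx": 0, "wy": 0, "wz": 0}, {"claw": 1, "tx": 0, "ty": 0, "tz": 8, "wx": 0, "wy": 0, "wz": 0}, {"claw": 1, "tx": 0, "ty": 0, "tz": 4, "wx": 0, "wy": 0, "wz": 0}, {"claw": 1, "tx": 0, "ty": 0, "tz": 4, "wx": 0, "wy": 0, "wz": 0}, {"claw": 1, "tx": 0, "ty": 0, "tz": 3, "wx": 0, "wy": 0, "wz": 0}, {"claw": 1, "tx": 0, "ty": 0, "tz": 2, "wx": 0, "wy": 0, "wz": 0}, {"claw": 1, "tx": 0, "ty": 0, "tz": 0, "wx": 0, "wy": 0, "wz": 0}])

```text
time_s: 3.9
tool_pos: [0.6046, -0.3262, 0.0701]
eef_rot: [-3.141, 0.001, 2.904]
wrist_force: [2.0, -0.8, 2.1]
grip_width: 0.0006
gripper_force: 1.4
```

Request:
jog_arm(rows=[{"claw": 1, "tx": 0, "ty": 0, "tz": 2, "wx": 0, "wy": 0, "wz": 0}, {"claw": 1, "tx": 0, "ty": 0, "tz": 1, "wx": 0, "wy": 0, "wz": 0}, {"claw": 1, "tx": 0, "ty": 0, "tz": 0, "wx": 0, "wy": 0, "wz": 0}, {"claw": 1, "tx": 0, "ty": 0, "tz": 0, "wx": 0, "wy": 0, "wz": 0}])

```text
time_s: 4.3
tool_pos: [0.6044, -0.3262, 0.0673]
eef_rot: [-3.141, 0.001, 2.904]
wrist_force: [2.5, 0.5, 6.0]
grip_width: 0.0003
gripper_force: 3.6
```

Request:
jog_arm(rows=[{"claw": 1, "tx": 0, "ty": 0, "tz": 1.5, "wx": 0, "wy": 0, "wz": 0}, {"claw": 1, "tx": 0, "ty": 0, "tz": 1, "wx": 0, "wy": 0, "wz": 0}, {"claw": 1, "tx": 0, "ty": 0, "tz": 0, "wx": 0, "wy": 0, "wz": 0}, {"claw": 1, "tx": 0, "ty": 0, "tz": 0, "wx": 0, "wy": 0, "wz": 0}])

```text
time_s: 4.7
tool_pos: [0.6045, -0.3262, 0.067]
eef_rot: [-3.141, 0.002, 2.904]
wrist_force: [-3.8, 3.3, 25.7]
grip_width: 0.0001
gripper_force: 12.8
```

Request:
jog_arm(rows=[{"claw": 1, "tx": 0, "ty": 0, "tz": -20, "wx": 0, "wy": 0, "wz": 0}, {"claw": 1, "tx": 0, "ty": 0, "tz": -30, "wx": 0, "wy": 0, "wz": 0}, {"claw": 1, "tx": 16, "ty": 33, "tz": -10, "wx": 0, "wy": 0, "wz": 0}, {"claw": 1, "tx": 16, "ty": 33, "tz": 0, "wx": 0, "wy": 0, "wz": 0}, {"claw": 1, "tx": 16, "ty": 33, "tz": 0, "wx": 0, "wy": 0, "wz": 0}, {"claw": 1, "tx": 16, "ty": 33, "tz": 0, "wx": 0, "wy": 0, "wz": 0}, {"claw": 1, "tx": 16, "ty": 33, "tz": 0, "wx": 0, "wy": 0, "wz": 0}, {"claw": 1, "tx": 16, "ty": 33, "tz": 0, "wx": 0, "wy": 0, "wz": 0}, {"claw": 1, "tx": 16, "ty": 33, "tz": 0, "wx": 0, "wy": 0, "wz": 0}, {"claw": 1, "tx": 16, "ty": 33, "tz": 0, "wx": 0, "wy": 0, "wz": 0}, {"claw": 1, "tx": 0, "ty": 0, "tz": 0, "wx": 0, "wy": 0, "wz": 0}, {"claw": 1, "tx": 0, "ty": 0, "tz": 0, "wx": 0, "wy": 0, "wz": 0}])

```text
time_s: 5.9
tool_pos: [0.5416, -0.0388, 0.124]
eef_rot: [-3.141, -0.001, 2.905]
wrist_force: [0.4, 0.4, -0.0]
grip_width: 0.0004
gripper_force: 0.0
```

```bash
python3 - <<'E'
from h import *
t=[]
for n,(u,v) in (("top",(433,198)),("scene",(135,312)),("scene",(241,249))):
    im=capture(n)["img"][:,:,::-1]
    t.append(cv2.convertScaleAbs(cv2.resize(im[v-26:v+26,u-26:u+26],(260,260),interpolation=cv2.INTER_NEAREST),alpha=1.6))
cv2.imwrite("pics/z2.png",np.hstack(t)); print(get_state()["tool_pos"],get_state()["wrist_force"])
E
```

```text
[ 0.54206582 -0.04018484  0.12392725] [ 0.44061786 -0.13108293 -0.92509712]
```

View pics/z2.png

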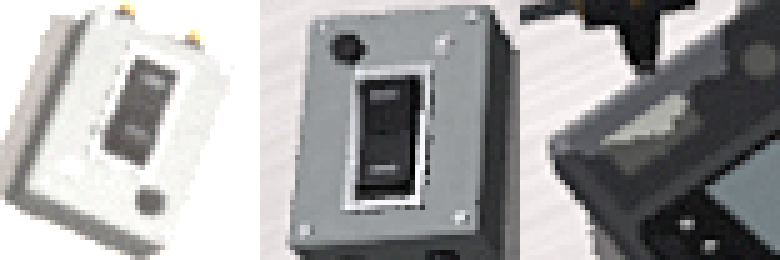

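The rocker has flipped: its ON end is now down. The tool is over the enter key at (0.542, -0.040), so I'll press it.

Request:
jog_arm(rows=[{"claw": 1, "tx": 0, "ty": 0, "tz": 30, "wx": 0, "wy": 0, "wz": 0}, {"claw": 1, "tx": 0, "ty": 0, "tz": 25, "wx": 0, "wy": 0, "wz": 0}, {"claw": 1, "tx": 0, "ty": 0, "tz": 13, "wx": 0, "wy": 0, "wz": 0}, {"claw": 1, "tx": 0, "ty": 0, "tz": 4, "wx": 0, "wy": 0, "wz": 0}, {"claw": 1, "tx": 0, "ty": 0, "tz": 2, "wx": 0, "wy": 0, "wz": 0}, {"claw": 1, "tx": 0, "ty": 0, "tz": 1.5, "wx": 0, "wy": 0, "wz": 0}, {"claw": 1, "tx": 0, "ty": 0, "tz": 0, "wx": 0, "wy": 0, "wz": 0}, {"claw": 1, "tx": 0, "ty": 0, "tz": 0, "wx": 0, "wy": 0, "wz": 0}, {"claw": 1, "tx": 0, "ty": 0, "tz": 0, "wx": 0, "wy": 0, "wz": 0}])

```text
time_s: 6.95
tool_pos: [0.5423, -0.0394, 0.0493]
eef_rot: [3.142, 0.001, 2.904]
wrist_force: [-2.6, -2.7, 5.9]
grip_width: 0.0005
gripper_force: 3.0
```

Request:
jog_arm(rows=[{"claw": 1, "tx": 0, "ty": 0, "tz": 1.5, "wx": 0, "wy": 0, "wz": 0}, {"claw": 1, "tx": 0, "ty": 0, "tz": 0, "wx": 0, "wy": 0, "wz": 0}, {"claw": 1, "tx": 0, "ty": 0, "tz": 0, "wx": 0, "wy": 0, "wz": 0}, {"claw": 1, "tx": 0, "ty": 0, "tz": 0, "wx": 0, "wy": 0, "wz": 0}])

```text
time_s: 7.35
tool_pos: [0.5424, -0.0394, 0.0489]
eef_rot: [3.142, 0.002, 2.904]
wrist_force: [-6.9, -1.8, 22.9]
grip_width: 0.0001
gripper_force: 11.7
```

Request:
jog_arm(rows=[{"claw": 1, "tx": 0, "ty": 0, "tz": -20, "wx": 0, "wy": 0, "wz": 0}, {"claw": 1, "tx": 0, "ty": 0, "tz": -30, "wx": 0, "wy": 0, "wz": 0}, {"claw": 1, "tx": 0, "ty": 0, "tz": -25, "wx": 0, "wy": 0, "wz": 0}, {"claw": 1, "tx": 9.8, "ty": 39, "tz": 0, "wx": 0, "wy": 0, "wz": 0}, {"claw": 1, "tx": 9.8, "ty": 39, "tz": 0, "wx": 0, "wy": 0, "wz": 0}, {"claw": 1, "tx": 9.8, "ty": 39, "tz": 0, "wx": 0, "wy": 0, "wz": 0}, {"claw": 1, "tx": 9.8, "ty": 39, "tz": 0, "wx": 0, "wy": 0, "wz": 0}, {"claw": 1, "tx": 9.8, "ty": 39, "tz": 0, "wx": 0, "wy": 0, "wz": 0}, {"claw": 1, "tx": 9.8, "ty": 39, "tz": 0, "wx": 0, "wy": 0, "wz": 0}, {"claw": 1, "tx": 9.8, "ty": 39, "tz": 0, "wx": 0, "wy": 0, "wz": 0}, {"claw": 1, "tx": 9.8, "ty": 39, "tz": 0, "wx": 0, "wy": 0, "wz": 0}, {"claw": 1, "tx": 0, "ty": 0, "tz": 0, "wx": 0, "wy": 0, "wz": 0}, {"claw": 1, "tx": 0, "ty": 0, "tz": 0, "wx": 0, "wy": 0, "wz": 0}])

```text
time_s: 8.65
tool_pos: [0.5389, 0.2832, 0.1219]
eef_rot: [3.141, -0.0, 2.906]
wrist_force: [-0.3, -0.4, 0.5]
grip_width: 0.0005
gripper_force: 0.0
```

Request:
jog_arm(rows=[{"claw": 1, "tx": 0, "ty": 0, "tz": 30, "wx": 0, "wy": 0, "wz": 0}, {"claw": 1, "tx": 0, "ty": 0, "tz": 25, "wx": 0, "wy": 0, "wz": 0}, {"claw": 1, "tx": -1, "ty": -1, "tz": 18, "wx": 0, "wy": 0, "wz": 0}, {"claw": 1, "tx": 0, "ty": 0, "tz": 4, "wx": 0, "wy": 0, "wz": 0}, {"claw": 1, "tx": 0, "ty": 0, "tz": 2, "wx": 0, "wy": 0, "wz": 0}, {"claw": 1, "tx": 0, "ty": 0, "tz": 2, "wx": 0, "wy": 0, "wz": 0}, {"claw": 1, "tx": 0, "ty": 0, "tz": 0, "wx": 0, "wy": 0, "wz": 0}, {"claw": 1, "tx": 0, "ty": 0, "tz": 0, "wx": 0, "wy": 0, "wz": 0}, {"claw": 1, "tx": 0, "ty": 0, "tz": 0, "wx": 0, "wy": 0, "wz": 0}])

```text
time_s: 9.55
tool_pos: [0.5405, 0.2813, 0.0418]
eef_rot: [3.141, 0.001, 2.904]
wrist_force: [1.0, -3.4, 3.3]
grip_width: 0.0007
gripper_force: 1.9
```

Request:
jog_arm(rows=[{"claw": 1, "tx": 0, "ty": 0, "tz": 1.5, "wx": 0, "wy": 0, "wz": 0}, {"claw": 1, "tx": 0, "ty": 0, "tz": 0, "wx": 0, "wy": 0, "wz": 0}, {"claw": 1, "tx": 0, "ty": 0, "tz": 0, "wx": 0, "wy": 0, "wz": 0}, {"claw": 1, "tx": 0, "ty": 0, "tz": 0, "wx": 0, "wy": 0, "wz": 0}, {"claw": 1, "tx": 0, "ty": 0, "tz": 0, "wx": 0, "wy": 0, "wz": 0}, {"claw": 1, "tx": 0, "ty": 0, "tz": 0, "wx": 0, "wy": 0, "wz": 0}, {"claw": 1, "tx": 0, "ty": 0, "tz": 0, "wx": 0, "wy": 0, "wz": 0}])

```text
time_s: 10.25
tool_pos: [0.5405, 0.2813, 0.041]
eef_rot: [3.141, 0.002, 2.904]
wrist_force: [-2.8, -5.1, 15.4]
grip_width: 0.0008
gripper_force: 7.9
```

Now the button is at its stop under about 15 N, with the tip at 30 mm as expected, so I'm handing the job in.

```bash
python3 -c "
from cell import close_job; print(close_job())"
```

```text
the job is handed in; nothing more can be done
None
```

I handed the job in with the ignition rocker fully on, the enter key pressed down and released, and the fob's lock button still held fully down at about 15 N; the judge returned no verdict.

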